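# Rock the spent filter out of an espresso machine's water tank

## Task

The old filter cartridge is stuck fast in its socket on the floor of the espresso machine's water tank: slide the tank's cover all the way back, grip the cartridge, which has a fin on its top for that, and work it loose by rocking it from side to side across the tank (lean it more than 15 degrees and its foot snaps). A straight pull would lift the tank, which must stay standing flat where it is, and the other things on the mat are to be left alone. Finish while holding the cartridge still and upright inside the tank, one or two centimetres clear above its socket and touching nothing else, so that it can drip off.

Things in the scene. Friction and masses are not known exactly. Their poses are not given: they have to be found in the camera images.
- tank: Clear plastic water tank with a grey rim, standing loose on the black rubber mat (mat top 4 mm above the counter). 1.7 kg: it tips if the seated filter is pulled straight up with more than about 12 N on top of the filter's weight. Origin: centre of its underside. x along its 150 mm width, y along its 260 mm length, z up; walls 5 mm thick, rim 160 mm above the origin.
- cover (a joint): Travel of the tank's black sliding cover along the tank's +y, in m: 0 = shut over the opening, 0.12 = fully back. Plate 150 x 142 x 4 mm on the rim, 160 to 164 mm above the tank's underside. About 1.5 N of friction; stays where it is left.
- cover_grip (a point): On the cover's upright grip bar, 24 mm above the plate and 2 mm below the bar's top, on the bar's centre. The bar is 56 mm along the tank's x, 12 mm thick along its y, 26 mm high (its top 190 mm above the tank's underside). Axes as the tank's.
- opening (a point): Centre of the tank's opening at rim height, 160 mm above the tank's underside, at the tank's x = 0, y = -68 mm. With the cover fully back, 140 mm are free along the tank's x and 114 mm along its y (the cover's edge is at the tank's y = -11 mm). Beyond it, towards +y, a fixed grey deck closes the tank. Axes as the tank's.
- filter: The old cartridge, white plastic, 132 mm tall, 0.2 to 0.4 kg, upright in the socket under the cover. Foot: oblong spigot 44 mm along x, 24 mm along y, 21 mm high; then a round body of 58 mm diameter up to 100 mm; then the fin. Origin: centre of the foot's underside, 16 mm above the tank's underside and at its x = 0, y = -62 mm when seated; axes then the tank's.
- filter_grip (a point): In the fin on the cartridge's top, on its axis, 122 mm above the foot's underside. The fin is 14 mm thick along the cartridge's x, 36 mm along its y, from 100 to 132 mm above the foot's underside, rising from the flat top of the 58 mm wide body. Axes as the cartridge's.
- socket_mouth (a point): Centre of the mouth of the oblong socket collar (70 x 39 mm outside, fixed on the tank's floor), 33 mm above the tank's underside, at its x = 0, y = -62 mm. The seated foot reaches 17 mm down into it, with some 5 mm of play at each x end below the seal and 1.5 mm at the y sides. Axes as the tank's.
- seal (a point): Centre of the rubber lip seal, 2 mm below the socket's mouth. It grips both x ends of the foot (22 mm either side of this point) and resists rising there with 8 to 10 N each. Lean the cartridge towards +x and its -x end slides up some 0.75 mm per degree, the other end being the pivot; and the other way round. Each end is free once it has risen 15 mm. Axes as the tank's.
- spare: Bystander: a new filter of the same kind standing in its open brown carton (74 x 74 mm, 85 mm high, 117 mm to the fin's top). Origin: centre of its underside.
- tamper: Bystander: tamper with a steel foot of 58 mm diameter and a dark wooden handle, 86 mm high, standing. Origin: centre of its underside.
- jug: Bystander: steel milk jug, 82 mm wide, 95 mm high, with a wire handle. Origin: centre of its underside.
- cup_a: Bystander: white cup, 68 mm wide, 58 mm high. Origin: centre of its underside.
- cup_b: Bystander: white cup like the other.
- driver: Bystander: screwdriver lying on the mat on the robot's side of the tank, across the robot's view.
- brush: Bystander: brush, 170 mm long, lying on the mat on the robot's side of the tank.

How it is judged:
By the outcome, as a careful person would: the job done as asked, in the order asked, and still so for the second after the job is handed in, while the arm keeps its last pose, push and grip.
It also fails if it takes over 58 s, if anything falls off the work surface, if the arm or the gripper's body presses on something with over 40 N, if the wrist force passes 120 N, or if a joint passes its speed limit or range.

## Robot

A 6-joint arm with a two-finger parallel gripper is mounted at the origin on the work surface. World frame = base frame: x ahead of the robot, y to its left, z up, the work surface at z = 0. Lengths are in m, angles in degrees, forces in N, time in s.
With the tool pointing down it reaches from about 0.4 to 0.825 m from the base axis. Payload 7 kg.
Tool frame: the origin (TCP) lies at the very end of the fingers, on their centre line; the grasp point (between the pads) lies 19 mm behind it (ctrl.grip_point_offset is the distance from the TCP to the grasp point, in m); x points along the fingers, z is the direction in which the jaws open and shut, and the axes are right-handed (so a half turn about x gives the same grasp; the last joint's range is limited). The gripper opens to 88 mm and grips with 3 to 60 N. Pads are 19 mm wide; open, the fingers measure 130 mm over their backs; the gripper's body (78 mm by 193 mm) begins 47 mm behind the grasp point.
Start: joints at [81.079, 20.546, 0.682, 0, -70.136, -16.507], TCP at [0.29, 0.61, 0.227] pointing down, gripper open.
Joint ranges: [-176.03, 176.03], [-82.01, 121.73], [-58.28, 71.71], [-173.87, 95.51], [-174.79, -0.11], [-173.66, 173.66]. Speed limits (degrees/s): [136.94, 136.94, 172.46, 180, 180, 180].

## Interface

Orientations are given as [roll, pitch, yaw] about the fixed x, y, z axes, in that order (R = Rz(yaw) Ry(pitch) Rx(roll)).
In Python, from plant import get_obs, snapshot, calibration, close_job, ctrl gives the robot as it stands.
- The arm moves only by the tool move_arm, never from a script. Its argument "commands" is a list that holds one entry, the list of rows, each a list of 4 numbers: the shift along the tool's x, y, z in cm, then the turn about the tool's x in rad. In form: [[[dx, dy, dz, spin], ...]]. A call has 1 to 8 rows; each row shifts and turns the commanded pose from where the row before left it, along the tool's axes as they then stand; what a row does not reach is not made up. A row lasts 1/10 s, in which the tool goes at most 50 mm and 8.59 degrees, less where a joint would pass 70% of its speed; a pose out of reach is approached as far as the arm can. A call with a gripper value outside its range is refused whole. "jaw" is the finger opening in cm, from 0 to 8.76, set as the call begins (left out, the last holds). The fingers move at their own pace and stop on an object; the grip force is fixed at half the most. Time passes only in rows, so rows that do not move let the fingers close. It gives the time, the measured TCP pose, the force and the opening at its end, in the units of the state.
- get_obs(): the state, without advancing time (a new reading comes with each control period).
- snapshot(name): name is "scene" or "top" or "wrist"; returns (picture, depth): 400x640x3 uint8, red, green, blue; 400x640 float32, m along the optical axis (not along the pixel's ray), 0 where there is no reading.
- calibration(name): a dict with "mtx" (3x3 intrinsics, pixels), "T" (4x4, takes a point from camera to world coordinates); the wrist camera has in their place "tool_from_camera" (4x4, takes a point from camera to tool coordinates, whose origin is the TCP and whose axes are the tool frame's). Camera axes: x right, y up, looking along -z (the intrinsics and any distortion apply to the point x, -y, -z); pixel columns grow to the right and rows downward; lengths in m; the calibration is good to about 2 mm. A picture is of the moment at which its call begins: read the wrist's pose just before it. calibration takes no time and is no camera call.
- close_job(): hands the job in, once; it reports no verdict.
The state is a dict: "clock": time; "joint_pos": joint angles; "qvel": joint speeds; "tau": joint torques, N m; "tool_pos": TCP position; "orientation": TCP orientation; "force": force on the tool from outside, world axes, zero at the start; "moment": the same for the moment, N m; "opening": finger opening in m.
Only numpy, scipy, OpenCV 4.12 (cv2) and the standard library are available. Lean on these libraries where they do the work, as an engineer would, in place of code of your own. Each camera call takes 0.05 s, during which the arm holds its last target. There are 200 camera calls.

## Working session

There is one attempt and no reset: what is moved stays moved. The work goes in short steps, Python scripts to look and compute and a tool call to move; the robot and the scene stay as the last step left them, time stands still between calls to the robot, and variables do not carry over. Pictures are saved under pics/ and viewed, about 8 in all and at most 12, crops included, and the job is handed in when it is done.

Besides the shell and the picture viewer there is one more tool, called after ">>>" by a JSON object that holds its "method" and its "body". move_arm: Moves the arm, as the interface text tells. Its arguments: {"type":"object","properties":{"commands":{"type":"array"},"jaw":{"type":"number"}},"required":["commands"]}

```bash
mkdir -p pics; ls; python3 - <<'E'
from plant import *
import cv2,numpy as np
print(get_obs(), ctrl.grip_point_offset)
for n in ("scene","top"):
    p,d=snapshot(n); np.savez(f"{n}0.npz",p=p,d=d); cv2.imwrite(f"pics/{n}0.png",p[:,:,::-1]); c=calibration(n);print(n,c)
print(calibration("wrist"))
E
```

```text
pics
{'clock': 0.0, 'joint_pos': array([ 8.10785360e+01,  2.05909705e+01,  6.33009056e-01, -1.92144759e-02,
       -7.01350335e+01, -1.65082181e+01]), 'qvel': array([ 0.02344771,  0.03878466,  0.02269657, -0.10027634, -0.06322057,
       -0.01478729]), 'tau': array([-2.02747979e-03, -5.82716238e+01,  2.93054706e+01,  6.99694276e+00,
        6.95110793e-03, -1.55839580e-04]), 'tool_pos': array([0.28965253, 0.60915153, 0.22562497]), 'orientation': array([   5.51775397,   89.9052665 , -109.91847199]), 'force': array([-0.82790717,  0.15526361, -0.31448392]), 'moment': array([-0.00420887, -0.06033052,  0.00920963]), 'opening': 0.08781599161499398} 0.0188
scene {'mtx': array([[514.5213465 ,   0.        , 315.36466061],
       [  0.        , 514.5213465 , 199.58922592],
       [  0.        ,   0.        ,   1.        ]]), 'T': array([[ 0.68305666, -0.43191189,  0.58897005,  1.29655097],
       [ 0.73035808,  0.40753855, -0.54816914, -0.64580153],
       [-0.00326723,  0.80458962,  0.59382226,  0.88386274],
       [ 0.        ,  0.        ,  0.        ,  1.        ]])}
top {'mtx': array([[43
[... 220 characters left out ...]
0.99955086, -0.00848939, -0.02874032,  0.020164  ],
       [-0.02953122,  0.11590309,  0.99282142,  1.08219553],
       [ 0.        ,  0.        ,  0.        ,  1.        ]])}
{'mtx': array([[281.79728131,   0.        , 326.18892729],
       [  0.        , 281.79728131, 198.92230283],
       [  0.        ,   0.        ,   1.        ]]), 'tool_from_camera': array([[ 1.08536104e-03,  2.92259766e-01, -9.56338356e-01,
        -1.57467367e-01],
       [ 8.09433574e-04,  9.56338349e-01,  2.92260682e-01,
         8.07409571e-02],
       [ 9.99999083e-01, -1.09130073e-03,  8.01407520e-04,
        -3.26656457e-04],
       [ 0.00000000e+00,  0.00000000e+00,  0.00000000e+00,
         1.00000000e+00]])}
```

View pics/top0.png

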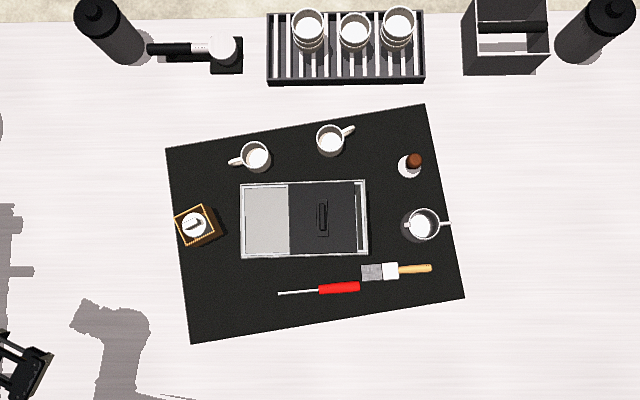

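View pics/scene0.png

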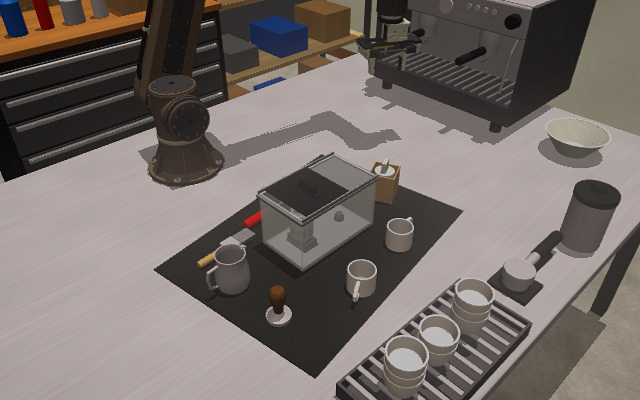

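```bash
cat > h.py <<'E'
from plant import *
import cv2,numpy as np
from scipy.spatial.transform import Rotation as R
def ray(n,uv,z,T=None):
    c=calibration(n);T=c["T"] if T is None else T;uv=np.atleast_2d(uv).astype(float)
    k=c["mtx"];d=np.c_[(uv[:,0]-k[0,2])/k[0,0],-(uv[:,1]-k[1,2])/k[1,1],-np.ones(len(uv))]@T[:3,:3].T
    return T[:3,3]+d*((z-T[2,3])/d[:,2])[:,None]
def cloud(n,d,T=None):
    c=calibration(n);T=c["T"] if T is None else T;k=c["mtx"];v,u=np.mgrid[:400,:640]
    P=np.stack([(u-k[0,2])/k[0,0]*d,-(v-k[1,2])/k[1,1]*d,-d],-1)
    return P@T[:3,:3].T+T[:3,3]
def wristT():
    o=get_obs();T=np.eye(4);T[:3,:3]=R.from_euler("xyz",o["orientation"],degrees=True).as_matrix();T[:3,3]=o["tool_pos"]
    return T@calibration("wrist")["tool_from_camera"]
E
python3 - <<'E'
from h import *
f=np.load("top0.npz");d=f["d"];p=f["p"];X=cloud("top",d)
roi=np.zeros((400,640),bool);roi[165:275,225:390]=1
for lo,hi in((.14,.178),(.158,.178),(.183,.205)):
    m=roi&(X[...,2]>lo)&(X[...,2]<hi)&(d>0)
    q=X[m];r=cv2.minAreaRect(q[:,:2].astype(np.float32)*1000)
    print(lo,m.sum(),r,q.mean(0),np.median(q[:,2]),cv2.boxPoints(r).round().tolist())
m=roi&(X[...,2]>.12);cv2.imwrite("pics/m.png",cv2.resize(m[165:275,225:390].astype(np.uint8)*255,None,fx=4,fy=4))
cv2.imwrite("pics/crop1.png",cv2.resize(p[165:275,225:390,::-1],None,fx=4.8,fy=4.8,interpolation=cv2.INTER_CUBIC))
w=np.stack([X[:,:,2]],0)[0];print(np.c_[X[217,236:376:4,1],w[217,236:376:4]].round(3).tolist())
o=get_obs();print(R.from_euler("xyz",o["orientation"],degrees=True).as_matrix().round(3))
E
```

```text
0.14 9062 ((541.7633666992188, 72.5594482421875), (161.23846435546875, 272.1858215332031), 1.6299296617507935) [0.54100538 0.07682571 0.16491574] 0.16605060438213853 [[457.0, 206.0], [465.0, -66.0], [626.0, -61.0], [618.0, 211.0]]
0.158 8703 ((541.9931640625, 72.52002716064453), (161.33627319335938, 271.95770263671875), 1.5119019746780396) [0.54092422 0.07521466 0.16528035] 0.16631840698455025 [[458.0, 206.0], [465.0, -66.0], [626.0, -61.0], [619.0, 211.0]]
0.183 158 ((543.242431640625, 31.78473663330078), (10.405962944030762, 55.928470611572266), 89.52873229980469) [0.54346951 0.03157871 0.19337726] 0.19346840046912106 [[515.0, 27.0], [571.0, 26.0], [571.0, 37.0], [515.0, 37.0]]
[[0.249, 0.004], [0.207, 0.161], [0.198, 0.165], [0.19, 0.162], [0.181, 0.161], [0.173, 0.159], [0.164, 0.161], [0.156, 0.161], [0.147, 0.158], [0.138, 0.162], [0.13, 0.161], [0.121, 0.158], [0.113, 0.159], [0.104, 0.157], [0.095, 0.167], [0.086, 0.169], [0.078, 0.17], [0.069, 0.167], [0.061, 0.169], [0.052, 0.166], [0.044, 0.169], [0.035, 0.193], [0.027, 0.196], [0.018, 0.167], [0.01, 0.169], [0.001, 0.168], [-0.007, 0.168], [-0.016, 0.166], [-0.024, 0.169], [-0.033, 0.167], [-0.051, 0.017], [-0.052, 0.129], [-0.059, 0.158], [-0.082, 0.004], [-0.092, 0.005]]
[[-0.001  0.903 -0.429]
 [-0.001 -0.429 -0.903]
 [-1.     0.     0.002]]
```

View pics/crop1.png

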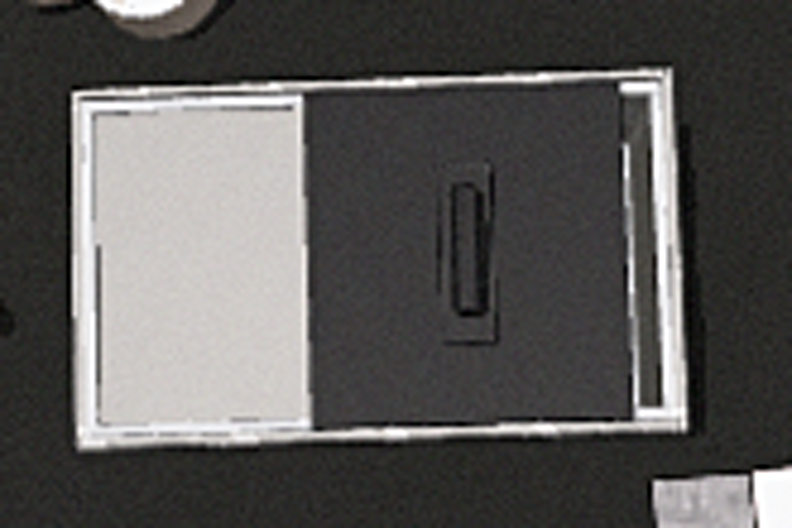

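```bash
python3 - <<'E'
from h import *
c=np.array([(73,92),(670,68),(687,430),(80,450)])/4.8+[225,165]-.4
P=ray("top",c,.164)[:,:2];print(P.round(4));print(P.mean(0),[np.degrees(np.arctan2(*(a*[-1,1]))) for a in(P[0]-P[1],P[3]-P[2])],[np.linalg.norm(P[i]-P[i-1]) for i in range(4)])
e=np.degrees([np.arctan2((P[1]-P[2])[1],(P[1]-P[2])[0]),np.arctan2((P[0]-P[3])[1],(P[0]-P[3])[0])]);print(e)
E
```

```text
[[ 0.618   0.2083]
 [ 0.6261 -0.06  ]
 [ 0.4651 -0.0645]
 [ 0.4578  0.2027]]
[0.54172846 0.07161965] [np.float64(1.7334961578153505), np.float64(1.5703354013021105)] [np.float64(0.16031614860487745), np.float64(0.268393910315991), np.float64(0.16107652041819356), np.float64(0.2673279405843494)]
[1.59141725 1.97210113]
```

>>> {"method": "move_arm", "body": {"commands": [[[-0.5,0,0,-0.1175],[-0.5,0,0,-0.1175],[-0.5,0,0,-0.1175],[-0.5,0,0,-0.1175]]], "jaw": 4.0}}

```text
clock: 0.5
tool_pos: [0.2897, 0.6093, 0.2462]
orientation: [-20.4, 89.9, -108.6]
force: [0.6, 0.1, 0.2]
opening: 0.0615
```

>>> {"method": "move_arm", "body": {"commands": [[[0,1.47,3.65,0],[0,1.47,3.65,0],[0,1.47,3.65,0],[0,1.47,3.65,0],[0,1.47,3.65,0],[0,1.47,3.65,0],[0,1.47,3.65,0],[0,1.47,3.65,0]]]}}

```text
clock: 1.3
tool_pos: [0.4152, 0.3191, 0.2464]
orientation: [-58.9, 90.0, -147.4]
force: [1.3, 0.6, 0.4]
opening: 0.0403
```

>>> {"method": "move_arm", "body": {"commands": [[[0,1.47,3.65,0],[0,1.47,3.65,0],[0,1.47,3.65,0],[0,1.47,3.65,0],[0,1.47,3.65,0],[0,1.47,3.65,0],[0,1.47,3.65,0],[0,0,0,0]]]}}

```text
clock: 2.1
tool_pos: [0.5253, 0.0646, 0.246]
orientation: [-47.9, 89.9, -136.6]
force: [-0.4, -0.0, -0.7]
opening: 0.0401
```

```bash
python3 - <<'E'
from h import *
T=wristT();o=get_obs();print(o["tool_pos"],o["orientation"],o["force"],o["opening"])
p,d=snapshot("wrist");np.savez("w1.npz",p=p,d=d,T=T);cv2.imwrite("pics/w1.png",p[:,:,::-1])
X=cloud("wrist",d,T);m=(X[...,2]>.15)&(X[...,2]<.21)&(d>0)
for lo,hi in((.155,.18),(.186,.2)):
    k=(X[...,2]>lo)&(X[...,2]<hi)&(abs(X[...,0]-.54)<.12);q=X[k];print(k.sum(),cv2.minAreaRect(q[:,:2].astype(np.float32)*1000),np.median(q,0))
E
```

```text
[0.525294   0.06455492 0.24600048] [ -47.8750722    89.91719609 -136.59476494] [-0.37830166 -0.04503078 -0.70117083] 0.040124366915727336
45806 ((545.5880737304688, 70.7959213256836), (157.62353515625, 271.8121337890625), 1.322396159172058) [0.5662332  0.07552957 0.16639112]
1080 ((545.11279296875, 29.644411087036133), (55.48874282836914, 12.211111068725586), 1.6461517810821533) [0.54718922 0.03034851 0.19270298]
```

View pics/w1.png

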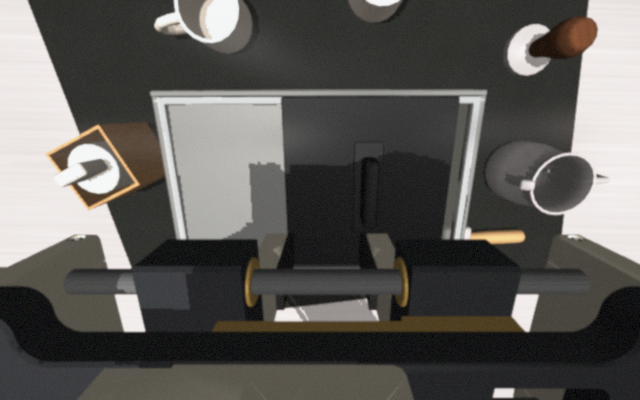

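>>> {"method": "move_arm", "body": {"commands": [[[0,0.9,1.75,0],[0,0.9,1.75,0],[0.5,0,0,0],[1.5,0,0,0],[1.5,0,0,0],[1.5,0,0,0],[1.0,0,0,0],[0.5,0,0,0]]]}}

```text
clock: 2.95
tool_pos: [0.5428, 0.0342, 0.1805]
orientation: [-78.4, 89.9, -166.8]
force: [-0.1, 0.7, 1.7]
opening: 0.0398
```

>>> {"method": "move_arm", "body": {"commands": [[[0.5,0,0,0],[0,0,0,0],[0,0,0,0]]], "jaw": 1.8}}

```text
clock: 3.25
tool_pos: [0.5438, 0.0337, 0.177]
orientation: [96.8, 90.0, 8.3]
force: [-0.3, -0.4, -0.8]
opening: 0.0217
```

>>> {"method": "move_arm", "body": {"commands": [[[0,0,-0.6,0],[0,0,-1.2,0],[0,0,-1.2,0],[0,0,-1.2,0],[0,0,-1.2,0],[0,0,-1.2,0],[0,0,-1.2,0],[0,0,-0.6,0]]]}}

```text
clock: 4.05
tool_pos: [0.5413, 0.1189, 0.1765]
orientation: [159.6, 90.0, 71.2]
force: [1.6, -1.6, 1.6]
opening: 0.0179
```

>>> {"method": "move_arm", "body": {"commands": [[[0,0,-0.3,0],[0,0,-0.3,0],[0,0,0,0]]]}}

```text
clock: 4.35
tool_pos: [0.541, 0.1238, 0.1763]
orientation: [-125.5, 90.0, 146.0]
force: [-0.2, 0.6, 0.0]
opening: 0.0178
```

>>> {"method": "move_arm", "body": {"commands": [[[0,0,-0.2,0],[0,0,-0.2,0],[0,0,-0.2,0]]]}}

```text
clock: 4.65
tool_pos: [0.5407, 0.1293, 0.1763]
orientation: [-67.9, 90.0, -156.4]
force: [0.3, -0.7, -1.0]
opening: 0.0182
```

>>> {"method": "move_arm", "body": {"commands": [[[0,0,-0.1,0],[0,0,-0.1,0],[0,0,0,0]]]}}

```text
clock: 4.95
tool_pos: [0.5408, 0.1316, 0.1764]
orientation: [-82.4, 90.0, -170.9]
force: [-0.6, -1.2, -0.2]
opening: 0.0179
```

```bash
cat > meas.py <<'E'
from h import *
import sys
p,d=snapshot("top");np.savez(sys.argv[1]+".npz",p=p,d=d);X=cloud("top",d)
roi=np.zeros((400,640),bool);roi[165:275,225:390]=1
g=cv2.cvtColor(p,cv2.COLOR_RGB2GRAY)
o=get_obs();print(o["tool_pos"],o["force"],o["opening"])
# rim right (−y) end & corners through fixed lines; cover front edge along rows
for r in (195,205,230,240):
    print(r,[int(v) for v in g[r,262:375]])
print("y at z=.168 of cols 290,296,300,304", ray("top",[(c,240) for c in(290,296,300,304)],.168)[:,1].round(4))
cv2.imwrite("pics/"+sys.argv[1]+".png",cv2.resize(p[165:275,225:390,::-1],None,fx=4.8,fy=4.8,interpolation=cv2.INTER_CUBIC))
E
python3 meas.py top1
```

```text
[0.54084103 0.13155238 0.17650769] [-0.46063656 -0.36290167 -2.17137879] 0.018264606534780195
195 [142, 140, 128, 97, 73, 35, 25, 26, 26, 21, 28, 24, 25, 28, 17, 25, 15, 45, 182, 112, 29, 0, 25, 38, 32, 37, 38, 38, 15, 55, 57, 61, 63, 59, 64, 60, 59, 59, 66, 59, 65, 39, 42, 48, 37, 42, 39, 37, 24, 89, 94, 60, 71, 73, 65, 57, 38, 70, 68, 69, 70, 61, 67, 90, 93, 86, 93, 109, 109, 106, 108, 135, 140, 152, 151, 154, 150, 154, 184, 185, 180, 200, 202, 201, 198, 198, 196, 193, 213, 212, 213, 211, 220, 193, 82, 75, 76, 59, 80, 244, 240, 222, 210, 135, 30, 11, 19, 40, 44, 40, 45, 46, 42]
205 [24, 21, 23, 28, 30, 28, 25, 19, 25, 29, 26, 27, 29, 28, 17, 9, 129, 160, 89, 18, 12, 9, 20, 17, 12, 28, 44, 38, 25, 20, 28, 31, 33, 31, 27, 26, 29, 25, 29, 29, 36, 41, 40, 39, 34, 42, 38, 43, 43, 43, 44, 45, 40, 41, 38, 26, 99, 223, 214, 212, 212, 209, 212, 211, 212, 215, 212, 213, 217, 214, 213, 211, 209, 209, 211, 211, 208, 211, 212, 209, 212, 211, 210, 213, 211, 213, 208, 212, 209, 211, 212, 210, 213, 233, 107, 57, 72, 71, 51, 216, 240, 242, 204, 215, 49, 4, 24, 23, 44, 42, 41, 36, 43]
230 [7, 9, 8, 
[... 355 characters left out ...]
2, 211, 210, 210, 211, 211, 210, 211, 208, 226, 118, 66, 74, 71, 59, 144, 244, 210, 204, 226, 66, 11, 13, 16, 45, 38, 41, 47]
240 [30, 22, 31, 34, 27, 20, 32, 25, 25, 23, 27, 28, 34, 30, 28, 31, 30, 29, 27, 33, 28, 31, 23, 30, 27, 25, 31, 30, 38, 21, 30, 31, 26, 27, 27, 27, 27, 25, 28, 35, 26, 27, 34, 26, 33, 27, 24, 0, 227, 220, 210, 211, 214, 211, 209, 209, 208, 210, 210, 208, 212, 207, 210, 215, 210, 211, 215, 212, 208, 214, 212, 213, 211, 216, 212, 210, 212, 213, 211, 208, 212, 214, 209, 208, 213, 212, 208, 208, 205, 212, 209, 210, 210, 210, 221, 180, 71, 69, 75, 72, 76, 246, 241, 223, 210, 182, 40, 12, 23, 20, 41, 37, 41]
y at z=.168 of cols 290,296,300,304 [0.099  0.0863 0.0778 0.0694]
```

View pics/top1.png

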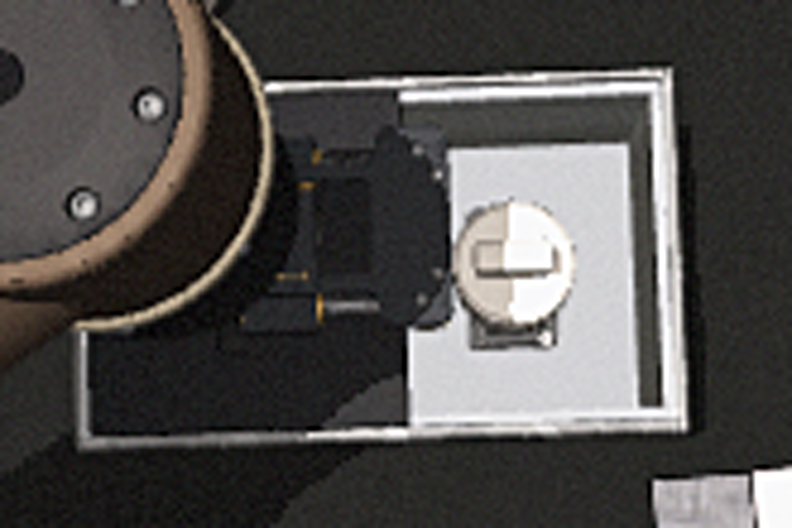

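>>> {"method": "move_arm", "body": {"commands": [[[0,0,-0.1,0],[0,0,0,0]]]}}

```text
clock: 5.2
tool_pos: [0.5409, 0.1326, 0.1765]
orientation: [-86.5, 90.0, -175.0]
force: [-0.6, -1.8, 0.1]
opening: 0.0183
```

>>> {"method": "move_arm", "body": {"commands": [[[0,0,-0.1,0],[0,0,0,0]]]}}

```text
clock: 5.4
tool_pos: [0.5408, 0.1335, 0.1766]
orientation: [-70.6, 90.0, -159.1]
force: [-1.1, -0.7, -1.0]
opening: 0.0181
```

>>> {"method": "move_arm", "body": {"commands": [[[0,0,-0.1,0],[0,0,0,0]]]}}

```text
clock: 5.6
tool_pos: [0.5408, 0.134, 0.1765]
orientation: [-19.0, 89.9, -107.5]
force: [0.1, -4.5, -0.3]
opening: 0.0179
```

>>> {"method": "move_arm", "body": {"commands": [[[0,0,0.3,0],[-1.0,0,0,0],[-2.0,0,0,0],[-2.0,0,0,0],[-1.5,0,0,0],[-0.5,0,0,0]]], "jaw": 4.8}}

```text
clock: 6.2
tool_pos: [0.5421, 0.1322, 0.2494]
orientation: [117.4, 89.7, 28.9]
force: [0.1, -0.0, -0.0]
opening: 0.0477
```

>>> {"method": "move_arm", "body": {"commands": [[[0,-0.5,2.5,0],[0,-0.5,3.0,0],[0,-0.5,3.0,0],[0,0,2.5,0],[0,0,0,0],[0,0,0,0]]]}}

```text
clock: 6.8
tool_pos: [0.5289, 0.0209, 0.2466]
orientation: [143.8, 90.0, 55.3]
force: [0.4, 0.8, -0.1]
opening: 0.048
```

```bash
python3 - <<'E'
from h import *
T=wristT();o=get_obs();print(o["tool_pos"],o["orientation"],o["force"],o["opening"])
p,d=snapshot("wrist");np.savez("w2.npz",p=p,d=d,T=T);cv2.imwrite("pics/w2.png",p[:,:,::-1])
t,dt=snapshot("top");np.savez("top2.npz",p=t,d=dt)
s,_=snapshot("scene");cv2.imwrite("pics/s2.png",s[:,:,::-1])
for n,dd,TT in(("wrist",d,T),("top",dt,None)):
    X=cloud(n,dd,TT)
    for lo,hi,nm in((.143,.158,"fin"),(.112,.128,"body"),(.159,.18,"rim"),(.186,.2,"bar")):
        k=(X[...,2]>lo)&(X[...,2]<hi)&(abs(X[...,0]-.54)<.1)
        if nm in("fin","body"):k&=(abs(X[...,1]-.009)<.03)&(abs(X[...,0]-.545)<.04)
        else:k&=(abs(X[...,1]-.07)<.16)
        q=X[k]
        if len(q)>5:print(n,nm,k.sum(),cv2.minAreaRect(q[:,:2].astype(np.float32)*1000),np.median(q,0))
E
```

```text
[0.52886751 0.02090085 0.24660598] [143.82759301  89.97355214  55.25561782] [ 0.44201552  0.77417181 -0.08212776] 0.04802461722424778
wrist fin 594 ((545.7380981445312, 8.267346382141113), (13.783649444580078, 35.64223861694336), 1.476423978805542) [0.54667065 0.00855977 0.1507281 ]
wrist body 1614 ((545.6796875, 8.58074951171875), (56.66925048828125, 56.89318084716797), 28.722246170043945) [0.55401311 0.00948028 0.11885319]
wrist rim 27587 ((545.8646850585938, 70.59455108642578), (157.39947509765625, 272.1705627441406), 1.5645941495895386) [0.57286712 0.11376534 0.16716   ]
wrist bar 1201 ((542.7782592773438, 129.689453125), (55.170372009277344, 12.16390323638916), 1.1394323110580444) [0.54458314 0.12821117 0.1926849 ]
top rim 584 ((469.45098876953125, 14.902351379394531), (74.80399322509766, 198.6658477783203), 25.64586639404297) [0.47010827 0.0147954  0.16554358]
```

View pics/w2.png

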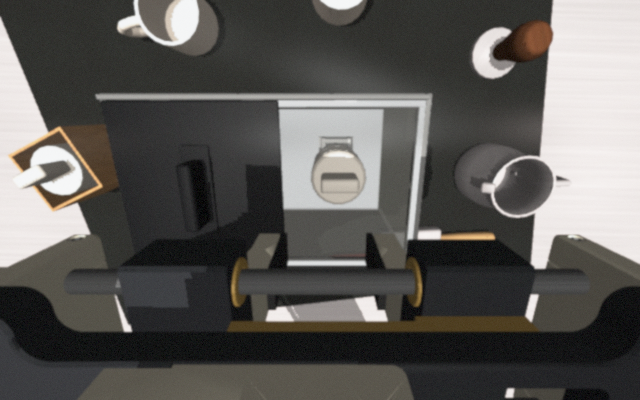

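>>> {"method": "move_arm", "body": {"commands": [[[0,0.8,0.6,0],[0,0.8,0.6,0],[1.0,0,0,0],[2.0,0,0,0],[2.0,0,0,0],[1.0,0,0,0],[0,0,0,0],[0,0,0,0]]]}}

```text
clock: 7.75
tool_pos: [0.5455, 0.0095, 0.1869]
orientation: [26.4, 90.0, -62.1]
force: [0.2, -0.2, 0.1]
opening: 0.0481
```

>>> {"method": "move_arm", "body": {"commands": [[[1.0,0,0,0],[1.5,0,0,0],[1.5,0,0,0],[1.0,0,0,0],[0.7,0,0.0,0],[0.5,0,0,0],[0,0,0,0],[0,0,0,0]]]}}

```text
clock: 8.55
tool_pos: [0.5455, 0.0096, 0.1249]
orientation: [94.7, 90.0, 6.2]
force: [0.3, -0.2, 0.5]
opening: 0.048
```

>>> {"method": "move_arm", "body": {"commands": [[[0,0,0,0],[0,0,0,0],[0,0,0,0],[0,0,0,0]]], "jaw": 3.9}}

```text
clock: 8.95
tool_pos: [0.5452, 0.0096, 0.1247]
orientation: [105.5, 90.0, 17.0]
force: [-0.5, 0.1, -0.4]
opening: 0.0393
```

>>> {"method": "move_arm", "body": {"commands": [[[0,0,0,0],[0,0,0,0]]], "jaw": 3.7}}

```text
clock: 9.15
tool_pos: [0.5452, 0.0096, 0.1246]
orientation: [48.0, 90.0, -40.5]
force: [0.5, -0.6, 0.5]
opening: 0.0375
```

>>> {"method": "move_arm", "body": {"commands": [[[0,0,0,0],[0,0,0,0]]], "jaw": 3.6}}

```text
clock: 9.35
tool_pos: [0.5452, 0.0094, 0.1246]
orientation: [-3.7, 90.0, -92.2]
force: [0.1, -1.0, 0.2]
opening: 0.0363
```

>>> {"method": "move_arm", "body": {"commands": [[[0,0,0,0],[0,0,0,0],[0,0,0,0]]], "jaw": 3.4}}

```text
clock: 9.65
tool_pos: [0.5451, 0.0094, 0.1246]
orientation: [-8.8, 90.0, -97.3]
force: [0.4, -1.8, 2.3]
opening: 0.036
```

>>> {"method": "move_arm", "body": {"commands": [[[0,0,0,0],[0,0,0,0],[0,0,0,0]]], "jaw": 3.0}}

```text
clock: 9.95
tool_pos: [0.5451, 0.0094, 0.1246]
orientation: [-0.2, 90.0, -88.7]
force: [-0.5, -3.1, 2.2]
opening: 0.0357
```

>>> {"method": "move_arm", "body": {"commands": [[[-0.03,0.15,0.03,0],[-0.04,0.15,0,0],[-0.03,0.2,0,0],[-0.03,0.2,0,0],[0,0,0,0]]], "jaw": 2.5}}

```text
clock: 10.45
tool_pos: [0.5502, 0.0093, 0.1252]
orientation: [-85.9, 89.8, -174.4]
force: [-6.8, -1.2, 5.2]
opening: 0.0353
```

>>> {"method": "move_arm", "body": {"commands": [[[-0.03,0.15,0,0],[-0.03,0.15,0,0],[-0.03,0.15,0,0],[0,0,0,0]]]}}

```text
clock: 10.85
tool_pos: [0.5543, 0.0094, 0.1256]
orientation: [-86.9, 89.7, -175.5]
force: [-5.5, -0.2, 2.1]
opening: 0.036
```

```bash
cat > sc.py <<'E'
from h import *
import sys
s,_=snapshot("scene");o=get_obs();print(o["clock"],o["tool_pos"],o["force"],o["moment"])
a=cv2.imread("pics/s2.png");b=s[:,:,::-1].copy();n=sys.argv[1]
cv2.imwrite(f"pics/{n}_full.png",b)
# tank motion: phase correlation on patches free of the arm (near rim corners / tank base)
for nm,(u,v) in dict(nearcorner=(303,262),leftcorner=(262,195),rightcorner=(376,180),base_r=(375,220)).items():
    f=lambda i:cv2.cvtColor(i[v-12:v+12,u-12:u+12],cv2.COLOR_BGR2GRAY).astype(np.float32)
    print(nm,cv2.phaseCorrelate(f(a),f(b),cv2.createHanningWindow((24,24),cv2.CV_32F)))
cv2.imwrite(f"pics/{n}.png",np.hstack([cv2.resize(i[150:275,250:385],None,fx=2.9,fy=4,interpolation=cv2.INTER_CUBIC) for i in(a,b)]))
E
python3 sc.py s3
```

```text
10.9 [0.5543552  0.00939769 0.12568053] [-5.96715485 -0.52201881  1.53907431] [-0.47807242  2.5276765   0.03464018]
nearcorner ((0.06873445756595764, -0.09609714584719242), 0.941673933631844)
leftcorner ((-0.18769975502284275, 0.36379575877115045), 0.9122020196583536)
rightcorner ((0.021798239783493045, 0.08103194038943862), 0.9995593486560715)
base_r ((-0.19568354354594142, 0.018451043881647422), 1.0012742351326678)
```

View pics/s3.png

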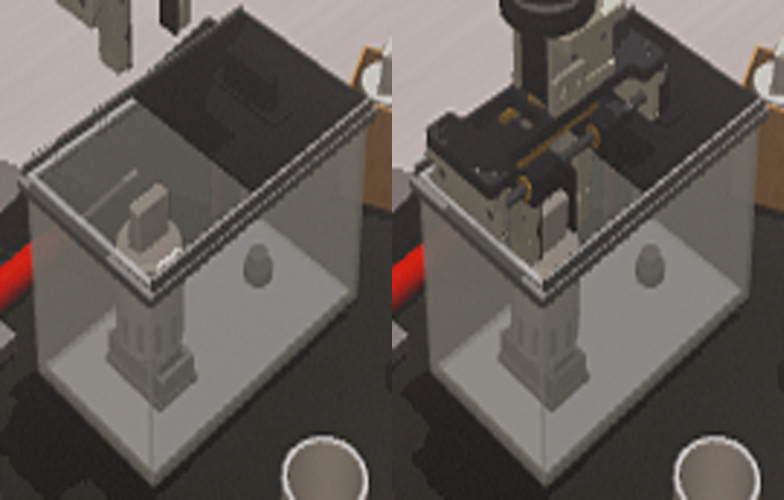

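>>> {"method": "move_arm", "body": {"commands": [[[-0.03,0.2,0,0],[-0.03,0.2,0,0],[-0.02,0.2,0,0],[-0.02,0.2,0,0],[0,0.1,0,0],[0,0,0,0]]]}}

```text
clock: 11.5
tool_pos: [0.5631, 0.0096, 0.1264]
orientation: [-87.0, 89.7, -175.6]
force: [-5.1, -1.5, 1.0]
opening: 0.0362
```

>>> {"method": "move_arm", "body": {"commands": [[[-0.04,-0.2,0,0],[-0.06,-0.25,0,0],[-0.07,-0.25,0,0],[-0.07,-0.25,0,0],[-0.06,-0.25,0,0],[-0.06,-0.25,0,0],[-0.06,-0.25,0,0],[0,0,0,0]]]}}

```text
clock: 12.3
tool_pos: [0.5485, 0.0097, 0.1321]
orientation: [143.9, 90.0, 55.4]
force: [1.2, 0.3, -16.5]
opening: 0.0357
```

>>> {"method": "move_arm", "body": {"commands": [[[0.08,-0.2,0,0],[0.05,-0.1,0,0],[0,0,0,0]]]}}

```text
clock: 12.6
tool_pos: [0.5455, 0.0093, 0.1306]
orientation: [-122.2, 90.0, 149.3]
force: [1.4, -0.1, -15.0]
opening: 0.0359
```

```bash
python3 sc.py s4
```

```text
12.65 [0.54559516 0.00933812 0.13060551] [  1.97776198  -0.11943874 -15.38787403] [ 0.21467676 -1.14367012 -0.15713134]
nearcorner ((-0.8528400490420438, -0.5394441907752832), 0.7666857399874263)
leftcorner ((-0.4598513437399685, -1.0116807962846064), 0.7922731323374642)
rightcorner ((-0.25570139019821525, -0.048975777701794954), 1.1354556079539988)
base_r ((-0.2963925253760973, 0.18300237607992464), 0.9103628024458885)
```

>>> {"method": "move_arm", "body": {"commands": [[[0.1,0,0,0],[0.1,0,0,0],[0,0,0,0]]]}}

```text
clock: 12.95
tool_pos: [0.5464, 0.0093, 0.1296]
orientation: [84.5, 89.9, -4.0]
force: [-0.1, 0.7, -5.6]
opening: 0.0354
```

```bash
python3 sc.py s5
```

```text
13.0 [0.54636164 0.00928649 0.12964349] [ 0.60009512 -0.34981862 -3.96513197] [-0.11146855 -0.50404597 -0.14460759]
nearcorner ((-0.5064616300413878, -0.3976301378435405), 0.6709223079184691)
leftcorner ((-0.6310237809694605, -0.7705554265893451), 0.8138801919089423)
rightcorner ((-0.13880153518670468, 0.025579132205022503), 1.0811298700670402)
base_r ((-0.5543326357191738, 0.391818937044059), 0.8688259489006467)
```

View pics/s5.png

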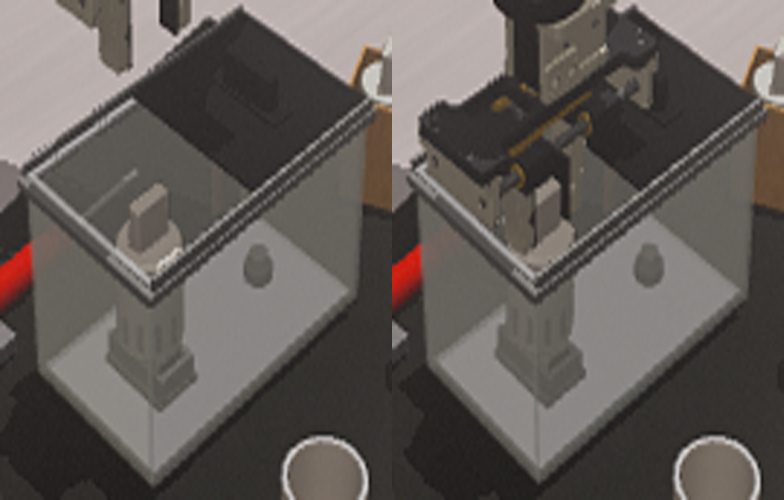

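>>> {"method": "move_arm", "body": {"commands": [[[-0.02,-0.25,0,0],[-0.03,-0.25,0,0],[-0.03,-0.25,0,0],[-0.03,-0.25,0,0],[0,0,0,0]]]}}

```text
clock: 13.5
tool_pos: [0.5371, 0.0093, 0.1312]
orientation: [95.3, 89.8, 6.9]
force: [4.4, -0.4, -1.4]
opening: 0.0354
```

>>> {"method": "move_arm", "body": {"commands": [[[-0.02,-0.22,0,0],[-0.02,-0.22,0,0],[-0.02,-0.22,0,0],[-0.01,-0.22,0,0],[0,0,0,0]]]}}

```text
clock: 14.0
tool_pos: [0.5288, 0.0091, 0.1322]
orientation: [94.3, 89.7, 5.9]
force: [5.9, -0.6, 2.2]
opening: 0.0354
```

```bash
cat > lk.py <<'E'
from h import *
import sys
s,_=snapshot("scene");o=get_obs();print(o["clock"],o["tool_pos"].round(4),o["force"].round(1))
a=cv2.imread("pics/s2.png");b=s[:,:,::-1].copy();cv2.imwrite(f"pics/{sys.argv[1]}_full.png",b)
g=lambda i:cv2.cvtColor(i,cv2.COLOR_BGR2GRAY)
P=np.float32([[303,271],[264,243],[372,224],[303,223],[258,195],[378,176],[332,209],[355,192],[336,218]])
Q,st,e=cv2.calcOpticalFlowPyrLK(g(a),g(b),P[:,None],None,winSize=(11,11),maxLevel=1)
for n,d in zip(["base_near(+x-y)","base_left(-x-y)","base_right(+x+y)","rim_near","rim_left","rim_right","cover-edge","rim2","knob"],(Q[:,0]-P).round(2)):print(n,d)
if len(sys.argv)>2:
    cv2.imwrite(f"pics/{sys.argv[1]}.png",np.hstack([cv2.resize(i[150:275,250:385],None,fx=2.9,fy=4,interpolation=cv2.INTER_CUBIC) for i in(a,b)]))
E
python3 lk.py s6
```

```text
14.05 [0.5288 0.0091 0.1322] [ 4.6 -0.4  2.1]
base_near(+x-y) [-2.09 -0.94]
base_left(-x-y) [-1.04 -1.37]
base_right(+x+y) [-0.44  0.03]
rim_near [-2.37 -0.9 ]
rim_left [-0.99 -1.06]
rim_right [-0.17 -0.09]
cover-edge [-0.67 -1.06]
rim2 [-3.27  1.13]
knob [-0.44 -0.27]
```

>>> {"method": "move_arm", "body": {"commands": [[[-0.02,-0.2,0,0],[-0.02,-0.2,0,0],[-0.01,-0.2,0,0],[-0.01,-0.15,0,0],[0,0,0,0]]]}}

```text
clock: 14.55
tool_pos: [0.5213, 0.0089, 0.1327]
orientation: [94.6, 89.7, 6.1]
force: [5.8, 0.8, 1.4]
opening: 0.0354
```

```bash
python3 lk.py s7 v
```

```text
14.6 [0.5213 0.0089 0.1328] [ 5.6 -0.   1.8]
base_near(+x-y) [-2.08 -0.94]
base_left(-x-y) [-1.02 -1.37]
base_right(+x+y) [-0.44  0.05]
rim_near [-2.35 -0.9 ]
rim_left [-0.92 -1.29]
rim_right [-0.17 -0.09]
cover-edge [-0.65 -1.09]
rim2 [-3.25  1.12]
knob [-0.45 -0.25]
```

View pics/s7.png

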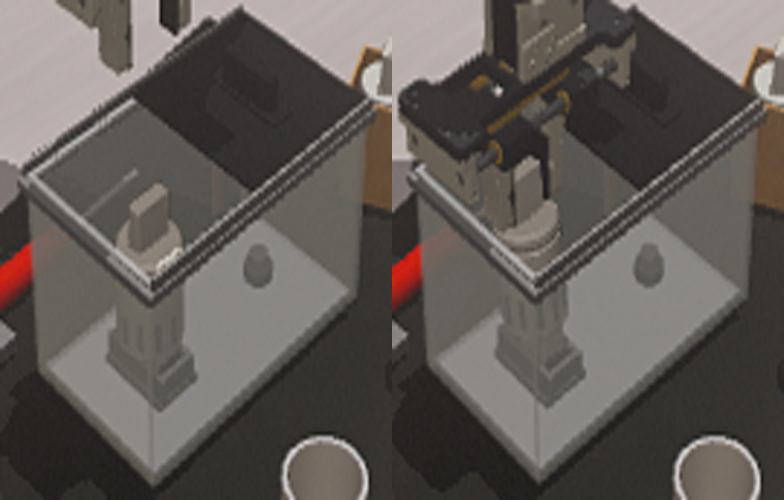

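>>> {"method": "move_arm", "body": {"commands": [[[-0.03,0.25,0,0],[-0.04,0.25,0,0],[-0.04,0.25,0,0],[0,0,0,0]]]}}

```text
clock: 15.0
tool_pos: [0.5262, 0.0088, 0.1326]
orientation: [-86.7, 89.9, -175.2]
force: [-2.0, 2.7, 7.9]
opening: 0.0357
```

>>> {"method": "move_arm", "body": {"commands": [[[-0.12,0.15,0,0],[-0.1,0.15,0,0],[0,0,0,0]]]}}

```text
clock: 15.3
tool_pos: [0.5279, 0.0087, 0.133]
orientation: [-87.2, 89.7, -175.7]
force: [-3.3, 2.7, -4.2]
opening: 0.0359
```

>>> {"method": "move_arm", "body": {"commands": [[[-0.05,0.25,0,0],[-0.05,0.25,0,0],[-0.05,0.2,0,0],[0,0,0,0]]]}}

```text
clock: 15.7
tool_pos: [0.5354, 0.0087, 0.135]
orientation: [-78.0, 89.8, -166.5]
force: [-5.2, 1.0, -2.8]
opening: 0.0356
```

>>> {"method": "move_arm", "body": {"commands": [[[-0.05,0.25,0,0],[-0.05,0.25,0,0],[-0.05,0.2,0,0],[0,0,0,0]]]}}

```text
clock: 16.1
tool_pos: [0.5427, 0.0089, 0.1366]
orientation: [-78.4, 89.8, -166.9]
force: [-4.3, 1.4, -2.6]
opening: 0.0355
```

```bash
python3 lk.py s8
```

```text
16.15 [0.5427 0.0089 0.1366] [-5.   1.8 -4.4]
base_near(+x-y) [-2.07 -0.94]
base_left(-x-y) [-1.03 -1.38]
base_right(+x+y) [-0.44  0.05]
rim_near [-2.38 -0.88]
rim_left [-1.12 -0.86]
rim_right [-0.15 -0.08]
cover-edge [-0.6 -1.1]
rim2 [-3.26  1.13]
knob [-0.45 -0.26]
```

>>> {"method": "move_arm", "body": {"commands": [[[-0.05,0.25,0,0],[-0.04,0.25,0,0],[-0.03,0.25,0,0],[-0.03,0.2,0,0],[0,0,0,0]]]}}

```text
clock: 16.65
tool_pos: [0.5526, 0.0092, 0.1382]
orientation: [-76.9, 89.9, -165.4]
force: [-5.5, 0.7, -5.4]
opening: 0.0358
```

>>> {"method": "move_arm", "body": {"commands": [[[-0.02,0.2,0,0],[-0.02,0.2,0,0],[-0.02,0.2,0,0],[-0.02,0.2,0,0],[0,0,0,0]]]}}

```text
clock: 17.15
tool_pos: [0.5615, 0.0096, 0.1396]
orientation: [-28.8, 90.0, -117.3]
force: [-3.3, -0.4, -5.7]
opening: 0.0359
```

>>> {"method": "move_arm", "body": {"commands": [[[-0.02,-0.25,0,0],[-0.03,-0.25,0,0],[-0.03,-0.25,0,0],[-0.03,-0.25,0,0],[0,0,0,0]]]}}

```text
clock: 17.65
tool_pos: [0.5513, 0.0095, 0.1412]
orientation: [104.6, 89.9, 16.1]
force: [0.6, 0.1, -4.4]
opening: 0.0359
```

>>> {"method": "move_arm", "body": {"commands": [[[-0.05,-0.25,0,0],[-0.05,-0.25,0,0],[-0.05,-0.25,0,0],[-0.05,-0.15,0,0],[0,0,0,0]]]}}

```text
clock: 18.15
tool_pos: [0.5422, 0.0092, 0.1429]
orientation: [107.2, 90.0, 18.7]
force: [-0.2, -0.0, -3.4]
opening: 0.0358
```

```bash
python3 lk.py s9
```

```text
18.2 [0.5423 0.0092 0.1429] [-0.1 -0.7 -3.5]
base_near(+x-y) [-2.08 -0.93]
base_left(-x-y) [-1.04 -1.38]
base_right(+x+y) [-0.45  0.06]
rim_near [-2.38 -0.86]
rim_left [-1.17 -0.89]
rim_right [-0.15 -0.08]
cover-edge [-0.69 -1.05]
rim2 [-3.24  1.11]
knob [-0.45 -0.27]
```

```bash
python3 - <<'E'
import cv2,numpy as np
a=cv2.imread("pics/s2.png")[185:265,270:330];b=cv2.imread("pics/s9_full.png")[185:265,270:330]
cv2.imwrite("pics/v1.png",np.hstack([cv2.resize(i,None,fx=6.6,fy=6.6,interpolation=cv2.INTER_CUBIC) for i in(a,b)]))
E
```

```text
(no output)
```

View pics/v1.png

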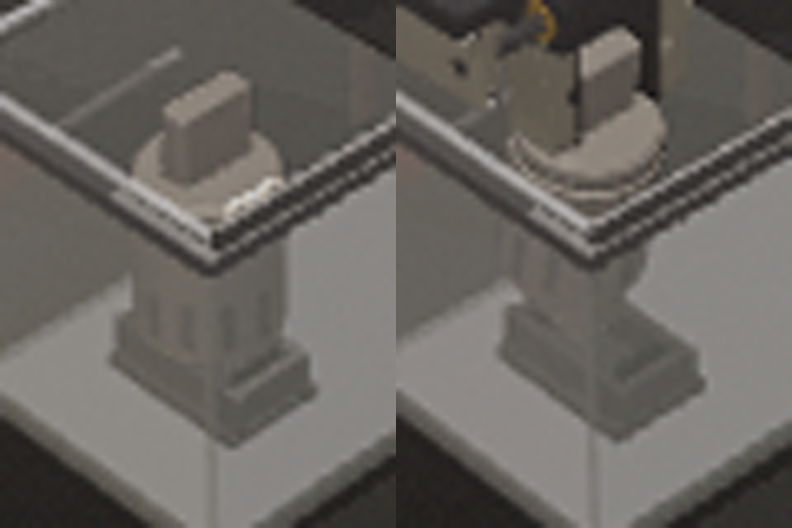

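>>> {"method": "move_arm", "body": {"commands": [[[-0.2,0,0,0],[-0.35,0,0,0],[-0.35,0,0,0],[-0.3,0,0,0],[-0.1,0,0,0],[0,0,0,0],[0,0,0,0]]]}}

```text
clock: 18.9
tool_pos: [0.5423, 0.0092, 0.1557]
orientation: [-106.2, 90.0, 165.3]
force: [-0.1, 0.4, -2.6]
opening: 0.0357
```

>>> {"method": "move_arm", "body": {"commands": [[[0,-0.3,0,0],[0,-0.5,0,0],[0,-0.5,0,0],[0,-0.5,0,0],[0,-0.3,0,0],[0,0,0,0],[0,0,0,0]]]}}

```text
clock: 19.6
tool_pos: [0.5215, 0.0087, 0.156]
orientation: [100.4, 90.0, 11.9]
force: [-0.6, -0.5, -3.3]
opening: 0.0356
```

```bash
python3 lk.py s10
```

```text
19.65 [0.5215 0.0087 0.1559] [ 0.5  0.9 -4. ]
base_near(+x-y) [-2.1  -0.92]
base_left(-x-y) [-1.06 -1.37]
base_right(+x+y) [-0.42  0.03]
rim_near [ -6.79 -16.34]
rim_left [-1.02 -1.22]
rim_right [-0.15 -0.08]
cover-edge [-0.62 -1.09]
rim2 [-3.26  1.12]
knob [-0.44 -0.27]
```

Free and carried. Now press the body gently against the tank's -x wall to square it up.

>>> {"method": "move_arm", "body": {"commands": [[[0,-0.2,0,0],[0,-0.2,0,0],[0,-0.1,0,0],[0,-0.1,0,0],[0,0,0,0]]]}}

```text
clock: 20.15
tool_pos: [0.5162, 0.0086, 0.1562]
orientation: [95.1, 89.9, 6.6]
force: [3.3, -1.1, -4.3]
opening: 0.0356
```

>>> {"method": "move_arm", "body": {"commands": [[[0,-0.1,0,0],[0,-0.1,0,0],[0,-0.1,0,0],[0,0,0,0]]]}}

```text
clock: 20.55
tool_pos: [0.5139, 0.0087, 0.1569]
orientation: [95.3, 89.8, 6.8]
force: [6.2, -0.3, -0.9]
opening: 0.0357
```

>>> {"method": "move_arm", "body": {"commands": [[[0,-0.1,0,0],[0,-0.1,0,0],[0,0,0,0]]]}}

```text
clock: 20.85
tool_pos: [0.5126, 0.0087, 0.1574]
orientation: [95.3, 89.7, 6.9]
force: [6.3, -1.2, 1.0]
opening: 0.0361
```

```bash
python3 lk.py s11
```

```text
20.9 [0.5126 0.0087 0.1574] [ 5.1 -1.   1.3]
base_near(+x-y) [-2.07 -0.93]
base_left(-x-y) [-0.95 -1.32]
base_right(+x+y) [-0.44  0.04]
rim_near [-14.88 -12.81]
rim_left [-0.96 -1.42]
rim_right [-0.17 -0.1 ]
cover-edge [-0.72 -1.04]
rim2 [-3.33  1.17]
knob [-0.44 -0.27]
```

>>> {"method": "move_arm", "body": {"commands": [[[-0.02,-0.1,0,0],[-0.02,-0.1,0,0],[-0.02,-0.1,0,0],[0,-0.1,0,0],[0,0,0,0]]]}}

```text
clock: 21.4
tool_pos: [0.5085, 0.0087, 0.158]
orientation: [97.9, 89.7, 9.5]
force: [5.2, -0.6, 0.4]
opening: 0.0361
```

>>> {"method": "move_arm", "body": {"commands": [[[0,-0.1,0,0],[0,-0.1,0,0],[0,-0.1,0,0],[0,0,0,0]]]}}

```text
clock: 21.8
tool_pos: [0.5055, 0.0087, 0.158]
orientation: [98.5, 89.7, 10.1]
force: [5.6, -0.5, 0.1]
opening: 0.0355
```

```bash
python3 lk.py s12
```

```text
21.85 [0.5055 0.0087 0.1579] [ 5.2 -0.5  1.6]
base_near(+x-y) [-2.07 -0.93]
base_left(-x-y) [-0.92 -1.29]
base_right(+x+y) [-0.43  0.03]
rim_near [-10.56  -6.87]
rim_left [-0.91 -1.51]
rim_right [-0.17 -0.09]
cover-edge [-0.71 -1.04]
rim2 [-5.07  2.11]
knob [-0.45 -0.27]
```

>>> {"method": "move_arm", "body": {"commands": [[[0,-0.1,0,0],[0,-0.1,0,0],[0,-0.1,0,0],[0,0,0,0]]]}}

```text
clock: 22.25
tool_pos: [0.5024, 0.0086, 0.1579]
orientation: [99.8, 89.7, 11.3]
force: [6.1, 1.1, 1.1]
opening: 0.0356
```

>>> {"method": "move_arm", "body": {"commands": [[[0,-0.1,0,0],[0,0,0,0]]]}}

```text
clock: 22.45
tool_pos: [0.5014, 0.0086, 0.1579]
orientation: [99.2, 89.7, 10.7]
force: [5.7, -0.5, 1.3]
opening: 0.0358
```

>>> {"method": "move_arm", "body": {"commands": [[[0,-0.1,0,0],[0,0,0,0]]]}}

```text
clock: 22.65
tool_pos: [0.5004, 0.0086, 0.1579]
orientation: [99.7, 89.7, 11.2]
force: [5.5, -0.0, 1.1]
opening: 0.0355
```

```bash
python3 lk.py s13; python3 - <<'E'
import cv2,numpy as np
a=cv2.imread("pics/s2.png")[180:265,262:322];b=cv2.imread("pics/s13_full.png")[165:250,247:307]
cv2.imwrite("pics/v2.png",np.hstack([cv2.resize(i,None,fx=6.6,fy=6.6,interpolation=cv2.INTER_CUBIC) for i in(a,b)]))
E
```

```text
22.7 [0.5004 0.0086 0.1579] [5.4 0.2 1.9]
base_near(+x-y) [-2.08 -0.93]
base_left(-x-y) [-0.93 -1.31]
base_right(+x+y) [-0.43  0.03]
rim_near [-10.85  -7.11]
rim_left [-0.76 -1.62]
rim_right [-0.17 -0.1 ]
cover-edge [-0.63 -1.09]
rim2 [-5.06  2.11]
knob [-0.44 -0.28]
```

View pics/v2.png

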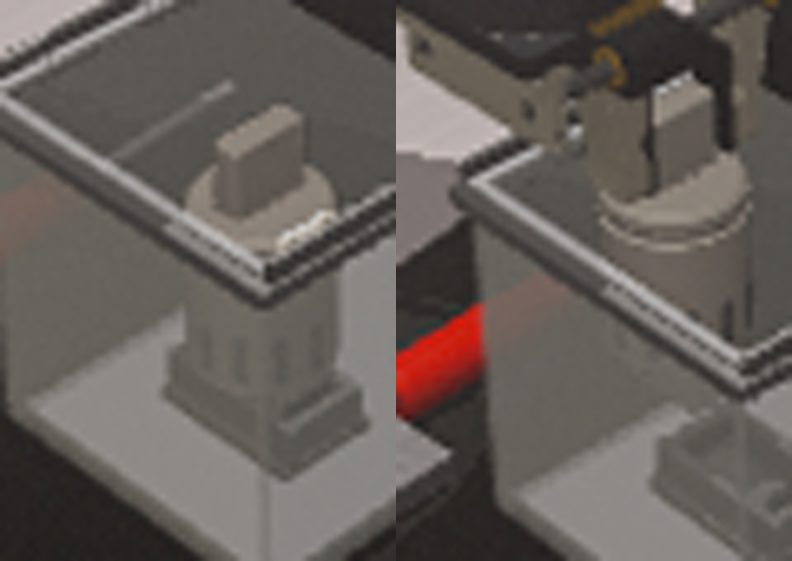

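>>> {"method": "move_arm", "body": {"commands": [[[0,-0.1,0,0],[0,0,0,0]]]}}

```text
clock: 22.9
tool_pos: [0.4996, 0.0086, 0.158]
orientation: [98.8, 89.7, 10.4]
force: [6.9, -0.7, 1.2]
opening: 0.0358
```

```bash
cat > up.py <<'E'
from h import *
T=wristT();o=get_obs();p,d=snapshot("wrist");X=cloud("wrist",d,T);t=o["tool_pos"];print(t.round(4),o["force"].round(1))
def fit(k,nm):
    q=X[k]
    if len(q)<30:print(nm,len(q));return
    for _ in range(3):
        A=np.c_[q[:,:2]-t[:2],np.ones(len(q))];c=np.linalg.lstsq(A,q[:,2],rcond=None)[0];r=q[:,2]-A@c;q=q[abs(r)<2.2*r.std()+1e-5]
    print(nm,len(q),"slope deg x,y",np.degrees(np.arctan(c[:2])).round(2),"z",c[2].round(4),"sd",r.std().round(4),"err",np.degrees(r.std()/np.sqrt(len(q))/q[:,0].std()).round(2),q.min(0).round(3),q.max(0).round(3))
dx=X[...,0]-t[0];dy=X[...,1]-t[1];z=X[...,2]-t[2]
near=(d>0)&(np.hypot(dx,dy)<.0275)
fit(near&(abs(dy)<.014)&(dx>.009)&(abs(z+.0035)<.008),"bodytop")
fit(near&(abs(dy)<.016)&(abs(dx)<.0085)&(abs(z-.0275)<.006),"fintop")
fit(near&(abs(dy)<.016)&(z>.003)&(z<.024)&(abs(dx)<.02),"finside")
k=near&(abs(dy)<.015)&(z>.003)&(z<.024)&(abs(dx)<.02);q=X[k]
if k.sum()>20:c=np.polyfit(q[:,2],q[:,0],1);print("finside lean deg",np.degrees(np.arctan(c[0])),k.sum())
cv2.imwrite("pics/wu.png",p[:,:,::-1])
E
python3 up.py; python3 lk.py s14 | sed -n 1,5p
```

```text
[0.4996 0.0086 0.158 ] [ 6.9 -0.7  1.2]
bodytop 1131 slope deg x,y [-2.11  0.13] z 0.1522 sd 0.0006 err 0.2 [ 0.509 -0.005  0.15 ] [0.527 0.023 0.153]
fintop 621 slope deg x,y [-32.99  -0.84] z 0.1859 sd 0.0008 err 1.42 [ 0.502 -0.007  0.18 ] [0.507 0.025 0.185]
finside 1027 slope deg x,y [-75.36  -5.98] z 0.1983 sd 0.0061 err 23.94 [ 0.503 -0.007  0.161] [0.508 0.025 0.182]
finside lean deg -0.7749796532145397 966
23.0 [0.4996 0.0086 0.158 ] [5.7 0.5 0.6]
base_near(+x-y) [-2.08 -0.91]
base_left(-x-y) [-0.94 -1.32]
base_right(+x+y) [-0.42  0.04]
rim_near [-10.83  -7.11]
```

```bash
python3 - <<'E'
from h import *
f=np.load("w2.npz");X=cloud("wrist",f["d"],f["T"]);d=f["d"]
dx=X[...,0]-.5457;dy=X[...,1]-.0083;z=X[...,2];near=(d>0)&(np.hypot(dx,dy)<.0275)
k=near&(abs(dy)<.014)&(dx>.009)&(abs(z-.119)<.006);q=X[k];A=np.c_[q[:,:2]-q[:,:2].mean(0),np.ones(len(q))];c=np.linalg.lstsq(A,q[:,2],rcond=None)[0]
print(k.sum(),np.degrees(np.arctan(c[:2])))
k=near&(abs(dy)<.015)&(z>.126)&(z<.147)&(abs(dx)<.02);q=X[k];print(k.sum(),np.degrees(np.arctan(np.polyfit(q[:,2],q[:,0],1)[0])))
E
```

```text
474 [-1.92895312  0.14895114]
141 -0.3860466278310183
```

>>> {"method": "move_arm", "body": {"commands": [[[0,0.3,0,0],[0,0.6,0,0],[0,0.7,0,0],[0,0.7,0,0],[0,0.7,0,0],[0,0.6,0,0],[0,0.3,0,0],[0,0.1,0,0]]]}}

```text
clock: 23.8
tool_pos: [0.5376, 0.009, 0.1561]
orientation: [-74.2, 90.0, -162.7]
force: [0.3, -0.5, -4.0]
opening: 0.0357
```

>>> {"method": "move_arm", "body": {"commands": [[[0,0,0,0],[0,0,0,0],[0,0,0,0],[0,0,0,0],[0,0,0,0]]]}}

```text
clock: 24.3
tool_pos: [0.5373, 0.0091, 0.1565]
orientation: [121.1, 90.0, 32.6]
force: [0.4, 0.2, -4.0]
opening: 0.0361
```

```bash
python3 up.py; python3 lk.py s15; python3 - <<'E'
import cv2,numpy as np
a=cv2.imread("pics/s15_full.png")[140:285,245:390]
cv2.imwrite("pics/v3.png",cv2.resize(a,None,fx=4.1,fy=4.1,interpolation=cv2.INTER_CUBIC))
E
```

```text
[0.5373 0.0091 0.1565] [ 0.4  0.2 -4. ]
bodytop 1133 slope deg x,y [-3. -0.] z 0.1508 sd 0.0006 err 0.21 [ 0.546 -0.005  0.148] [0.565 0.023 0.151]
fintop 629 slope deg x,y [-32.84  -0.75] z 0.1845 sd 0.0009 err 1.48 [ 0.539 -0.007  0.178] [0.545 0.025 0.183]
finside 1014 slope deg x,y [-21.96  -1.65] z 0.1739 sd 0.0062 err 25.62 [ 0.542 -0.007  0.159] [0.545 0.025 0.18 ]
finside lean deg -0.03626479106822622 956
24.4 [0.5373 0.0091 0.1564] [-0.9 -0.6 -3.3]
base_near(+x-y) [-2.07 -0.92]
base_left(-x-y) [-1.04 -1.38]
base_right(+x+y) [-0.42  0.03]
rim_near [-2.36 -0.87]
rim_left [-1.17 -0.9 ]
rim_right [-0.15 -0.08]
cover-edge [-0.66 -1.07]
rim2 [-3.23  1.1 ]
knob [-0.45 -0.26]
```

View pics/v3.png

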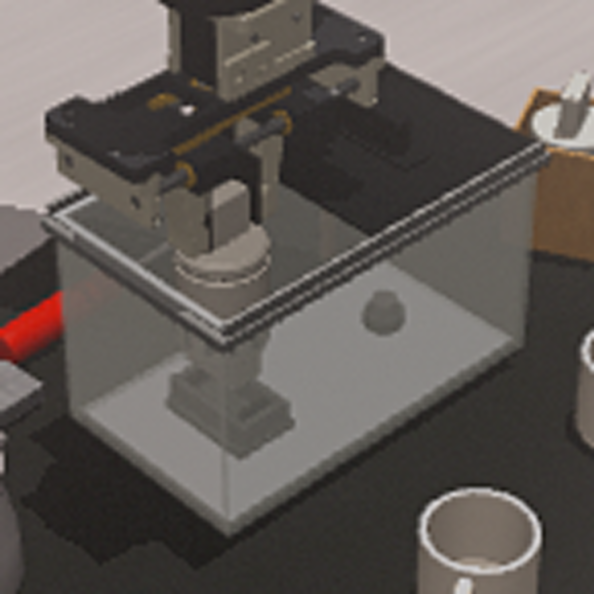

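>>> {"method": "move_arm", "body": {"commands": [[[0,0.15,0,0],[0,0.2,0,0],[0,0.1,0,0],[0,0,0,0],[0,0,0,0],[0,0,0,0],[0,0,0,0],[0,0,0,0]]]}}

```text
clock: 25.2
tool_pos: [0.5418, 0.0092, 0.1564]
orientation: [81.1, 90.0, -7.4]
force: [0.1, -0.0, -3.4]
opening: 0.0358
```

```bash
python3 up.py; python3 - <<'E'
from plant import *
o=get_obs();print(o["clock"],abs(o["qvel"]).max(),o["opening"],o["force"])
close_job()
E
```

```text
[0.5418 0.0092 0.1564] [ 0.1 -0.  -3.4]
bodytop 1132 slope deg x,y [-2.49 -0.08] z 0.1505 sd 0.0006 err 0.21 [ 0.551 -0.005  0.148] [0.569 0.023 0.151]
fintop 653 slope deg x,y [-34.4  -0.8] z 0.1846 sd 0.0009 err 1.49 [ 0.544 -0.007  0.178] [0.55  0.025 0.183]
finside 1021 slope deg x,y [-34.87  -0.58] z 0.1757 sd 0.0063 err 24.4 [ 0.545 -0.007  0.159] [0.55  0.025 0.18 ]
finside lean deg -0.20742370670062196 963
25.25 0.08841227654477775 0.03553084065978047 [-0.20370006 -0.82544738 -4.39311914]
the job is handed in; nothing more can be done
```

The cartridge is loose and the job is handed in, but the tank did not stay exactly where it was. I slid the cover back to its stop and gripped the fin. Then I rocked the cartridge about ±9–10° until it came free. It still leaned about 9°, so I squared it up with roughly 6 N against the tank's side wall and moved it back over the socket.

**Last checks (at 25 s):**
- **Cartridge:** the wrist-camera depth puts it within about 1° of upright. Its foot is about 15 mm above the socket mouth.
- **Holding:** the only force on the gripper is about 3.5–4.4 N downward, roughly the cartridge's weight, so it appears to be touching nothing else. The arm is still.
- **Other things:** nothing else on the mat was touched, as far as the arm's path and the pictures show.

**What went wrong:** on the first swing back I lifted too fast. The upward pull reached about 16 N, slightly over the tank's tipping limit. By image tracking, the tank's end nearest the cartridge shifted about 3–5 mm, turning the tank about 1°. It has stood flat and still since then, and I did not push it back.

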